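Lock a felt wheel on the bench polisher with its spring clip

TASK

Fit the felt polishing wheel on the bench polisher: lower it gently over the upright spindle until it rests on the flange, then lay the steel fork clip flat on the wheel, press the wheel down against its spring and push the clip sideways into the groove of the spindle until it snaps fully home and holds the wheel by itself. Feel for the groove with a light touch, since pressing hard on the bare spindle burrs the groove's edge; once in, a firm push of about 10 N snaps the clip over, and much more than twice that harms it. Leave the bowl, the sanding block, the tile and the jar where they are.

Things in the scene. Friction and masses are not known exactly. Their poses are not given: they have to be found in the camera images.
- stand: bench polisher: low grey motor housing 140 x 112 x 36 mm on four feet, too heavy to shift. Origin at the centre of its underside, z up. A vertical steel spindle, 24 mm in diameter with a chamfered end, rises from its centre: its axis passes through this origin. The spindle is set up or down with a clamp screw at the back for each job and does not move under the work; its top end stands 106 to 126 mm above the table
- spindle_foot (a point): point on the spindle's axis where it leaves the housing, 45 mm above the table. The clip groove runs all round the spindle, 6.5 mm high, core 16 mm in diameter; 19.5 mm of spindle stand above it. The groove's lower edge lies anywhere from 80 to 100 mm above the table: this is not measured and must be felt. The clip enters while its underside is 0 to 1.5 mm above that edge
- flange_top (a point): centre of the top face of the round steel flange (55 mm across) on the spindle, on which the wheel rests; 74 mm above the table. The flange is on a spring: it gives straight down by up to 24 mm, at 0.12 N per mm, and with the wheel on it starts to give at about 2 N
- wheel_mid (a point): centre, half-way up, of the cylindrical off-white felt polishing wheel: 60 mm in diameter, 28 mm high, flat faces with a steel ring, upright bore of 27.5 mm, about 0.12 kg. Resting on the flange, its top face is 102 mm above the table and covers the spindle's groove wholly or in part until the wheel is pressed down
- wheel: the same wheel; origin at the centre of its underside, z up along the bore
- clip_grip (a point): centre, half-way up, of the clip's black upright grip block: 10 mm thick (clip's x), 26 mm wide (clip's y), 38 mm high, standing from the level of the clip's underside. Axes as the clip's. Its front face is 43 mm behind the clip's seat point
- clip_seat (a point): point of the clip, half-way up its thickness, that lies on the spindle's axis when the clip is fully home. x points out of the open mouth (push that way), z up. The grip block's centre is 48 mm behind it (-x), the throat 8.3 mm behind; the two sprung arms end 12 mm ahead in round lips, radius 3.5 mm, centred 7.5 mm ahead and 9.2 mm to either side
- clip: the clip: flat fork of 5 mm steel, 36 mm wide at the back, neck 20 mm; origin under clip_seat, at the underside. Pushed at the spindle's full thickness, its lips wedge and stop with the seat point about 20 mm from the axis (6 N of push is plenty there); at the groove's height they go on, meet the core at 14 mm, spread at a push of about 7 N (more if off to one side, and up to 3 N of rubbing on the wheel) and snap shut past it. Oiled steel
- bowl: bystander: lacquered bowl, black outside and red inside, 114 mm wide, 56 mm high; origin under its centre
- block: bystander: dark sanding block, 42 x 61 x 36 mm; origin under its centre
- tile: bystander: small black lacquer tile with a gold flower, 95 x 60 x 9 mm; origin under its centre
- jar: bystander: small glass jar with a white lid, 42 mm wide, 54 mm high; origin under its centre
There are look-alikes about, which are no part of the job. What is shaped like the wheel but green or red is not meant.

How it is judged:
On the way, in this order (a step that is already met when the one before it is completed fails the run):
1. the wheel is on the spindle and rests flat on the flange (horizontal distance between wheel and stand below 0.003 m and distance between wheel and flange_top below 0.004 m and angle between wheel's own z axis and vertical below 0.06 rad), for 0.2 s.
2. the clip is home in the groove, above the wheel (horizontal distance between clip_seat and stand below 0.0025 m and height (world z) of clip_seat below 0.106 m and angle between clip's own z axis and vertical below 0.12 rad), for 0.1 s.
At the end, for the whole second after the job is handed in: the clip sits fully home: its seat point within 2.5 mm of the spindle's axis, level within 0.1 rad and in the groove (below the spindle's end, at most 106 mm above the table), lying on the wheel's top face (within 2 to 3 mm); the wheel rests on the flange, on the axis within 3 mm; both are at rest (horizontal distance between clip_seat and stand below 0.0025 m and height (world z) of clip_seat below 0.106 m and angle between clip's own z axis and vertical below 0.1 rad and z of clip in the frame of wheel between 0.026 and 0.031 m and horizontal distance between wheel and stand below 0.003 m and distance between wheel and flange_top below 0.004 m and linear speed of each of clip, wheel below 0.02 m/s); the robot touches nothing.
It fails at once if the clip's two lips together press with more than 22 N on the spindle outside its groove (seat point still over 15.5 mm from the axis) (contact force between clip and stand above 22 N and horizontal distance between clip_seat and stand above 0.0155 m).
It fails at once if the clip is forced against the spindle or flange with more than 30 N (contact force between clip and stand above 30 N).
It fails at once if the clip is pressed on the wheel with more than 25 N (contact force between clip and wheel above 25 N).
It fails at once if the wheel is forced or dropped on the polisher with more than 30 N (contact force between wheel and stand above 30 N).
It fails at once if the bowl, the block, the tile or the jar is moved by more than 15 mm (distance of any of bowl, block, tile, jar from where it was at the start of the episode above 0.015 m).
It also fails if it takes over 72 s, if anything falls off the work surface, if the arm or the gripper's body presses on something with over 40 N, if the wrist force passes 120 N, or if a joint passes its speed limit or range.

ROBOT

A 6-joint arm with a two-finger parallel gripper is mounted at the origin on a cart in front of the work surface, level with it; the furniture and walls round the work are solid. World frame = base frame: x ahead of the robot, y to its left, z up, the work surface at z = 0. Lengths are in m, angles in rad, forces in N, time in s.
With the tool pointing down it reaches from about 0.25 to 0.775 m from the base axis. Payload 4 kg.
Tool frame: the origin (TCP) lies at the centre of the arm's flange, where the gripper is bolted on; the fingertips stand 199 mm ahead of it and the grasp point (between the pads) lies 180 mm ahead of it (robot.tcp_to_tips is the z of the fingertips in the tool frame, in m); z points along the fingers, y is the line along which they close (so a half turn about z gives the same grasp; the last joint's range is limited). The gripper opens to 94 mm and grips with 3 to 60 N. Pads are 16 mm wide; open, the fingers measure 119 mm over their backs; the gripper's body (75 mm by 177 mm) begins 78 mm behind the grasp point.
Start: joints at [-0.103, 0.087, 1.371, -0, 1.684, -0.103], TCP at [0.55, -0, 0.405] pointing down, gripper open.
Joint ranges: [-3.1, 3.1], [-0.76, 2.03], [0.27, 2.55], [-1.08, 4.22], [0.17, 2.65], [-2.57, 2.57]. Speed limits (rad/s): [2.79, 2.79, 3.14, 3.14, 3.14, 3.14].

INTERFACE

Orientations are given as [roll, pitch, yaw] about the fixed x, y, z axes, in that order (R = Rz(yaw) Ry(pitch) Rx(roll)).
In Python, from bench import robot gives the robot as it stands.
- The arm moves only by the tool play_rows, never from a script. Its arguments are lists of equal length, an entry for each row: "translation": the shift along the tool's x, y, z scaled (see below), a list of three; "twist": the turn, a rotation vector about the tool's x, y, z scaled (see below), a list of three; "gripper": the opening, from -1 (shut) to 1 (fully open). A call has 1 to 8 rows; each row shifts and turns the commanded pose from where the row before left it, along the tool's axes as they then stand; what a row does not reach is not made up. The controller multiplies each number of a shift by 0.04 m and each number of a turn by 0.1 rad. A row lasts 1/10 s, in which the tool goes at most 50 mm and 8.59 degrees, less where a joint would pass 70% of its speed; a pose out of reach is approached as far as the arm can. A call with a number of a shift or a turn outside -1 to 1 is refused whole. A call with a gripper value outside its range is refused whole. The fingers move at their own pace and stop on an object; the grip force is fixed at half the most. Time passes only in rows, so rows that do not move let the fingers close. It gives the time, the measured TCP pose, the force, the opening and the grip force at its end, in the units of the state.
- robot.get_obs(): the state, without advancing time (a new reading comes with each control period).
- robot.snapshot(name): name is "scene" or "side" or "wrist"; returns the picture (384x512x3 uint8, red, green, blue); there is no depth.
- robot.camera_model(name): a dict with "camera_matrix" (3x3 intrinsics, pixels), "k1" (the pictures are not rectified: a ray, as slopes to the right and down, at radius r is drawn at 1 + k1 r^2 times it, then the intrinsics apply), "rvec" (rotation vector, rad) and "tvec" (3), from world to camera coordinates, as OpenCV has them. Camera axes: x right, y down, z forward; pixel columns grow to the right and rows downward; lengths in m; the calibration is good to about 2 mm. A picture is of the moment at which its call begins: read the wrist's pose just before it. camera_model takes no time and is no camera call; for the wrist camera it gives the pose at the moment of the call.
- robot.close_job(): hands the job in; it is judged then, once.
Trained networks look in the newest picture that a camera, given by its name, has taken for a name from the list of things; names that differ only in an ending like _2 or _b are one class to them, and where a whole thing is asked for, a point or a joint stands for the part that bears it (a point fixed in the world has none). Each returns a list of dicts, best first, with "score" (0 to 1); they miss things now and then, are a little off and sometimes report something else, mostly with a low value. They report only what shows in the picture. A call takes as long as a camera call. They do not tell look-alikes from the thing itself.
- robot.recognise(name, camera): "centre" ([x, y, z] in m, in world coordinates, good to about 4 mm: the middle of the surface that is visible of it).
- robot.spot_point(name, camera): "centre" ([x, y, z] in m, in world coordinates, good to about 4 mm: a listed point, or the origin of a listed thing).
The state is a dict: "time": time; "joint_positions": joint angles; "qvel": joint speeds; "joint_torque": joint torques, N m; "tool_pos": TCP position; "ee_rot": TCP orientation; "wrist_force": force on the tool from outside, world axes, zero at the start; "wrist_torque": the same for the moment, N m; "width": finger opening in m; "finger_force": force on a finger pad.
Only numpy, scipy, OpenCV 4.12 (cv2) and the standard library are available. Lean on these libraries where they do the work, as an engineer would, in place of code of your own. Each camera call takes 0.05 s, during which the arm holds its last target. There are 200 camera calls.

## Working session

There is one attempt and no reset: what is moved stays moved. The work goes in short steps, Python scripts to look and compute and a tool call to move; the robot and the scene stay as the last step left them, time stands still between calls to the robot, and variables do not carry over. Pictures are saved under pics/ and viewed, at most 10 in all, crops included, and the job is handed in when it is done.

Besides the shell and the picture viewer there is one more tool, called after "Request:" by a JSON object that holds its "fn" and its "kwargs". play_rows: Moves the arm, as the interface text tells. Its arguments: {"type":"object","properties":{"translation":{"type":"array","items":{"type":"array","items":{"type":"number","minimum":-1,"maximum":1}}},"twist":{"type":"array","items":{"type":"array","items":{"type":"number","minimum":-1,"maximum":1}}},"gripper":{"type":"array","items":{"type":"number"}}},"required":["translation","twist","gripper"]}

```bash
mkdir -p pics; ls; cat > h.py <<'E'
import numpy as np,cv2
from scipy.spatial.transform import Rotation as R
from bench import robot
def snap(n,f):
    im=robot.snapshot(n); cv2.imwrite('pics/'+f,im[:,:,::-1]); return im
def cam(n):
    m=robot.camera_model(n); K=np.array(m['camera_matrix']); Rm=cv2.Rodrigues(np.array(m['rvec'],float))[0]; return K,m['k1'],Rm,np.array(m['tvec'],float).ravel()
def proj(n,P):
    K,k1,Rm,t=cam(n); p=Rm@np.array(P,float)+t; s=p[:2]/p[2]; s=s*(1+k1*(s@s)); return K[:2,:2]@s+K[:2,2]
def atz(n,uv,z):
    K,k1,Rm,t=cam(n); d=np.linalg.inv(K[:2,:2])@(np.array(uv,float)-K[:2,2]); s=d.copy()
    for _ in range(20): s=d/(1+k1*(s@s))
    o=-Rm.T@t; r=Rm.T@np.array([s[0],s[1],1]); return o+r*(z-o[2])/r[2]
E
python3 - <<'E'
from h import *
np.set_printoptions(precision=4,suppress=True)
ims=[snap(n,n+'0.png') for n in('scene','side')]
o=robot.get_obs(); print(o['time'],o['tool_pos'],o['ee_rot'],o['wrist_force'],o['width'])
for n in('scene','side'):
    for k in ('spindle_foot','flange_top','wheel_mid','wheel','clip_grip','clip_seat','stand','bowl','block','tile','jar'):
        r=robot.spot_point(k,n)
        print(n,k,[(np.round(d['centre'],4).tolist(),round(d['score'],2),proj(n,d['centre']).round().tolist()) for d in r][:4])
cv2.imwrite('pics/both.png',cv2.resize(np.vstack([i[:,:,::-1] for i in ims]),(800,1200))[:1200] )
E
```

```text
pics
0.1 [0.5499 0.     0.4037] [-3.1397 -0.0002  1.5708] [ 0.0089 -0.2376  1.2445] 0.0940140078188481
scene spindle_foot [([0.5411, -0.004, 0.0423], 0.87, [267.0, 205.0]), ([0.5231, 0.2695, 0.0048], 0.41, [218.0, 275.0])]
scene flange_top [([0.5401, -0.003, 0.0712], 0.79, [267.0, 196.0]), ([0.4801, 0.2514, 0.0182], 0.18, [239.0, 272.0])]
scene wheel_mid [([0.4711, -0.2289, 0.0193], 0.82, [322.0, 185.0]), ([0.5778, -0.2489, 0.0167], 0.75, [292.0, 176.0]), ([0.444, -0.1239, 0.013], 0.58, [318.0, 204.0])]
scene wheel [([0.4463, -0.1233, -0.0003], 0.91, [316.0, 208.0]), ([0.4733, -0.227, 0.001], 0.77, [321.0, 191.0]), ([0.576, -0.2535, -0.001], 0.6, [293.0, 181.0]), ([0.7425, 0.1382, 0.0008], 0.49, [174.0, 225.0])]
scene clip_grip [([0.4813, 0.2464, 0.0168], 0.76, [239.0, 271.0]), ([0.4713, -0.2281, -0.0011], 0.28, [322.0, 191.0])]
scene clip_seat [([0.5203, 0.2672, 0.006], 0.52, [220.0, 274.0])]
scene stand [([0.5455, -0.0026, -0.0012], 0.84, [265.0, 220.0]), ([0.5426, -0.0006, 0.0738], 0.39, [266.0, 195.0])]
scene bowl [([0.7441, -0.1985, -0.001], 0.96, [237.0, 176.0]), ([0.5223, 0.26
[... 683 characters left out ...]
431, 0.0007, 0.0031], 0.67, [242.0, 205.0])]
side wheel [([0.5766, -0.2477, 0.0004], 0.96, [296.0, 268.0]), ([0.4482, -0.1193, -0.0008], 0.94, [225.0, 247.0]), ([0.4723, -0.2292, 0.001], 0.65, [252.0, 276.0])]
side clip_grip [([0.4788, 0.2509, 0.02], 0.51, [190.0, 154.0])]
side clip_seat [([0.5241, 0.2712, 0.0007], 0.49, [203.0, 152.0])]
side stand [([0.5357, -0.0023, -0.0012], 0.63, [240.0, 208.0])]
side bowl [([0.7499, -0.1924, -0.0002], 0.9, [346.0, 232.0])]
side block [([0.7466, 0.138, -0.0009], 0.64, [287.0, 160.0])]
side tile [([0.3743, 0.0072, -0.0039], 0.59, [181.0, 222.0])]
side jar [([0.707, 0.2998, -0.0027], 0.68, [253.0, 136.0]), ([0.5408, -0.0043, 0.0481], 0.37, [242.0, 194.0])]
```

View pics/scene0.png

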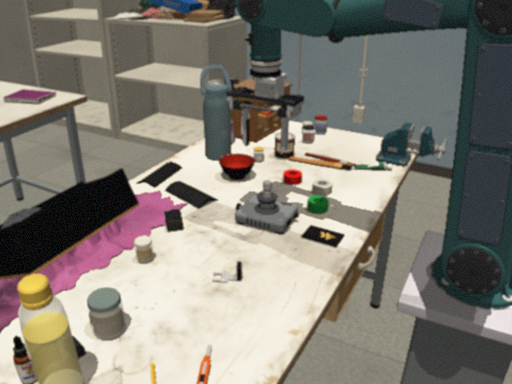

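View pics/side0.png

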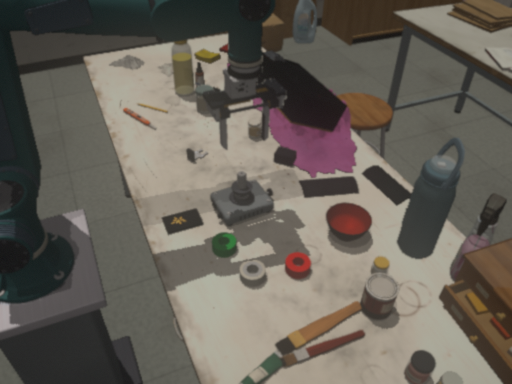

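The scene and side pictures show the same layout:

| Thing | Scene px | Side px | World (x, y) |
|---|---|---|---|
| Off-white wheel | (322,187) | (253,271) | (0.472, -0.229) |
| Green look-alike wheel | (317,204) | (224,244) | (0.445, -0.123) |
| Red look-alike wheel | (292,177) | (298,265) | (0.577, -0.25) |
| Polisher | (267,205) | (242,195) | (0.541, -0.003) |
| Clip grip and seat | (239,271) and (220,274) | (190,154) and (203,152) | yaw about 25° |

Next I look at the spindle with the wrist camera.

```bash
python3 - <<'E'
from h import *
np.set_printoptions(precision=4,suppress=True)
im=snap('wrist','w0.png')
print(robot.camera_model('wrist'))
for k in ('spindle_foot','flange_top','stand'):
    print(k,[(np.round(d['centre'],4).tolist(),round(d['score'],2),proj('wrist',d['centre']).round().tolist()) for d in robot.spot_point(k,'wrist')][:3])
s=cv2.imread('pics/scene0.png')[165:245,215:315];t=cv2.imread('pics/side0.png')[155:235,190:290]
a=cv2.resize(np.hstack([s,t]),None,fx=4,fy=4,interpolation=cv2.INTER_CUBIC)
b=cv2.imread('pics/w0.png'); b=cv2.resize(b,None,fx=.55,fy=.55)
c=np.zeros((320+b.shape[0],800,3),np.uint8);c[:320]=a;c[320:,:b.shape[1]]=b
cv2.imwrite('pics/m1.png',c)
E
```

```text
{'camera_matrix': array([[285.7913,   0.    , 257.8354],
       [  0.    , 285.7913, 192.0558],
       [  0.    ,   0.    ,   1.    ]]), 'k1': -0.06321169654905334, 'rvec': array([-2.8532, -0.0025,  0.0003]), 'tvec': array([-0.5504, -0.0306,  0.3923])}
spindle_foot [([0.5418, -0.0022, 0.0453], 0.76, [251.0, 180.0])]
flange_top [([0.5425, 0.003, 0.076], 0.63, [251.0, 182.0])]
stand [([0.5434, -0.0024, -0.0028], 0.79, [253.0, 172.0]), ([0.7443, 0.1405, -0.0039], 0.66, [409.0, 64.0])]
```

View pics/m1.png

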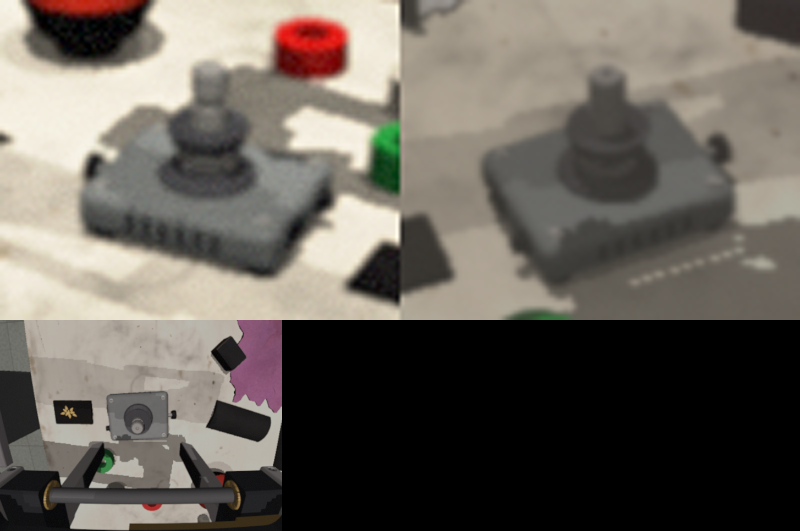

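The pictures agree on the polisher. The spindle's top shows at scene px (267.5,182) and side px (241.8,173). Now I move over the wheel and triangulate the spindle top.

Request:
{"fn": "play_rows", "kwargs": {"translation": [[-0.72, -0.24, 0.23], [-0.72, -0.24, 0.23], [-0.72, -0.24, 0.23], [-0.72, -0.24, 0.23], [-0.72, -0.24, 0.23], [-0.72, -0.24, 0.23], [-0.72, -0.24, 0.23], [-0.69, -0.27, 0.23]], "twist": [[0, 0, 0], [0, 0, 0], [0, 0, 0], [0, 0, 0], [0, 0, 0], [0, 0, 0], [0, 0, 0], [0, 0, 0]], "gripper": [1, 1, 1, 1, 1, 1, 1, 1]}}

```text
time: 2.2
tool_pos: [0.4715, -0.2304, 0.3309]
ee_rot: [3.141, 0.0, 1.571]
wrist_force: [0.4, 0.0, -0.4]
width: 0.0938
finger_force: 0.0
```

```bash
python3 - <<'E'
from h import *
from scipy.optimize import least_squares
np.set_printoptions(precision=4,suppress=True)
ob={'scene':(267.5,182),'side':(241.8,173)}
f=lambda P:np.concatenate([proj(n,P)-np.array(u) for n,u in ob.items()])
r=least_squares(f,[.54,0,.11]);print('top',r.x,r.fun)
for z in(.106,.116,.126): print(z,[proj(n,[.541,-.003,z]).round(1) for n in ob])
im=snap('wrist','w1.png'); o=robot.get_obs(); print(o['time'],o['tool_pos'],o['ee_rot'],o['wrist_force'])
for k in ('wheel','wheel_mid'):
    print(k,[(np.round(d['centre'],4).tolist(),round(d['score'],2),proj('wrist',d['centre']).round().tolist()) for d in robot.spot_point(k,'wrist')][:4])
E
```

```text
top [ 0.5403 -0.001   0.1135] [-0.3818 -0.2965 -0.3456  0.3289]
0.106 [array([267.2, 184. ]), array([242., 176.])]
0.116 [array([267.2, 180.5]), array([242. , 172.9])]
0.126 [array([267.3, 176.9]), array([242. , 169.8])]
2.25 [ 0.4699 -0.2334  0.3289] [-3.1375  0.0023  1.5671] [-0.2991 -2.6021 -0.4104]
wheel [([0.5733, -0.2524, -0.002], 0.81, [347.0, 202.0]), ([0.4474, -0.1251, 0.0019], 0.77, [235.0, 84.0]), ([0.4731, -0.2316, 0.0009], 0.74, [261.0, 185.0])]
wheel_mid [([0.4732, -0.2273, 0.0173], 0.62, [260.0, 186.0]), ([0.446, -0.1234, 0.0131], 0.61, [232.0, 83.0]), ([0.5821, -0.2502, 0.0153], 0.56, [359.0, 206.0])]
```

View pics/w1.png

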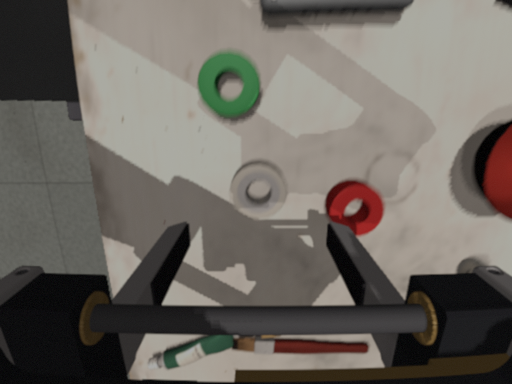

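The wrist view shows the off-white wheel at (259,188), between the fingers. The green wheel at (229,84) and the red one at (354,207) are clear of the finger paths. I refine the wheel's position from its outline.

```bash
python3 - <<'E'
from h import *
np.set_printoptions(precision=4,suppress=True)
im=cv2.imread('pics/w1.png')
print('bore',atz('wrist',(259.5,188),.028))
# predicted silhouettes for candidate: fit bore dark + top face edge
g=cv2.cvtColor(im,cv2.COLOR_BGR2GRAY)[150:230,220:300]
big=cv2.resize(g,None,fx=7,fy=7,interpolation=cv2.INTER_CUBIC)
big=cv2.normalize(big,None,0,255,cv2.NORM_MINMAX); big=cv2.cvtColor(big,cv2.COLOR_GRAY2BGR)
c=np.array([.472,-.229])
for rad,z,col in((.03,.028,(0,0,255)),(.01375,.028,(0,255,0)),(.03,0,(255,0,0))):
    P=[(proj('wrist',[c[0]+rad*np.cos(a),c[1]+rad*np.sin(a),z])-[220,150]+.5)*7 for a in np.linspace(0,2*np.pi,60)]
    cv2.polylines(big,[np.array(P).round().astype(np.int32)],True,col,1)
s=cv2.resize(cv2.imread('pics/w1.png')[150:230,220:300],None,fx=3,fy=3)
cv2.imwrite('pics/c1.png',big)
E
```

```text
bore [ 0.4731 -0.2262  0.028 ]
```

View pics/c1.png

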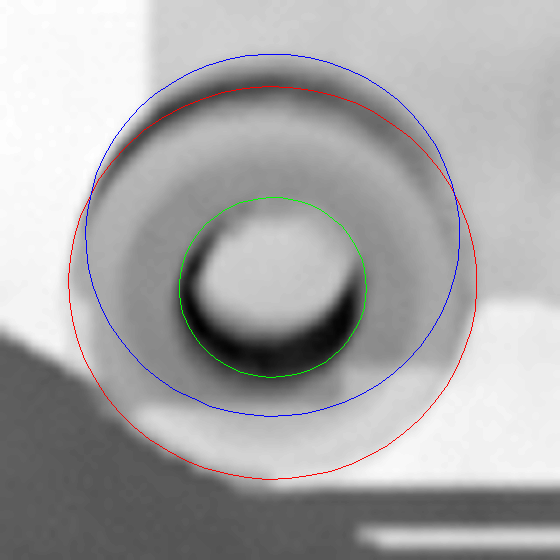

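The projected outline of a wheel centred at (0.472, -0.229) fits the picture within about 1 mm. I go down and grip.

Request:
{"fn": "play_rows", "kwargs": {"translation": [[0, 0, 0.7], [0, 0, 0.8], [0, 0, 0.8], [0, 0, 0.6], [0, 0, 0.26], [0, 0, 0], [0, 0, 0], [0, 0, 0]], "twist": [[0, 0, 0], [0, 0, 0], [0, 0, 0], [0, 0, 0], [0, 0, 0], [0, 0, 0], [0, 0, 0], [0, 0, 0]], "gripper": [1, 1, 1, 1, 1, 1, -1, -1]}}

```text
time: 3.15
tool_pos: [0.4729, -0.2294, 0.2067]
ee_rot: [3.138, 0.002, 1.571]
wrist_force: [0.8, 0.6, -0.0]
width: 0.0813
finger_force: 0.0
```

Request:
{"fn": "play_rows", "kwargs": {"translation": [[0, 0, 0], [0, 0, 0], [0, 0, 0], [0, 0, 0]], "twist": [[0, 0, 0], [0, 0, 0], [0, 0, 0], [0, 0, 0]], "gripper": [-1, -1, -1, -1]}}

```text
time: 3.55
tool_pos: [0.4723, -0.2294, 0.2055]
ee_rot: [3.14, 0.001, 1.571]
wrist_force: [-0.4, 0.5, 3.1]
width: 0.0599
finger_force: 30.0
```

Request:
{"fn": "play_rows", "kwargs": {"translation": [[0, 0, -0.4], [0, 0, -0.8], [0, 0, -0.9], [0, 0, -0.9], [0.3, 0.1, -0.75], [0.7, 0.2, 0], [0.8, 0.25, 0], [0.8, 0.25, 0]], "twist": [[0, 0, 0], [0, 0, 0], [0, 0, 0], [0, 0, 0], [0, 0, 0], [0, 0, 0], [0, 0, 0], [0, 0, 0]], "gripper": [-1, -1, -1, -1, -1, -1, -1, -1]}}

```text
time: 4.35
tool_pos: [0.504, -0.1244, 0.3544]
ee_rot: [-3.141, -0.0, 1.57]
wrist_force: [-0.7, -0.7, -1.9]
width: 0.0598
finger_force: 30.0
```

Request:
{"fn": "play_rows", "kwargs": {"translation": [[0.8, 0.25, 0], [0.8, 0.25, 0], [0.7, 0.2, 0], [0.5, 0.15, 0], [0.2, 0.05, 0], [0, 0, 0], [0, 0, 0]], "twist": [[0, 0, 0], [0, 0, 0], [0, 0, 0], [0, 0, 0], [0, 0, 0], [0, 0, 0], [0, 0, 0]], "gripper": [-1, -1, -1, -1, -1, -1, -1]}}

```text
time: 5.05
tool_pos: [0.5398, -0.0058, 0.3543]
ee_rot: [-3.141, 0.001, 1.57]
wrist_force: [-0.4, 0.0, -1.4]
width: 0.0602
finger_force: 30.0
```

```bash
python3 - <<'E'
from h import *
np.set_printoptions(precision=4,suppress=True)
im=snap('wrist','w2.png'); o=robot.get_obs(); print(o['time'],o['tool_pos'],o['ee_rot'],o['wrist_force'],o['width'])
a=snap('scene','s2.png'); b=snap('side','d2.png')
for n,c in (('scene',a),('side',b)): print(n,robot.spot_point('wheel',n)[:2])
g=[cv2.resize(a[130:220,220:320],(400,360)),cv2.resize(b[110:200,190:290],(400,360))]
w=cv2.resize(im[150:330,120:400],(373,240))
c=np.zeros((600,800,3),np.uint8);c[:360]=np.hstack(g);c[360:,:373]=w
cv2.imwrite('pics/m2.png',c[:,:,::-1])
E
```

```text
5.1 [ 0.5398 -0.0061  0.3545] [-3.1411  0.0006  1.5697] [ 0.7529 -0.1316 -0.9037] 0.05995481833725474
scene [{'centre': [0.5407, -0.0035, 0.1496], 'score': 0.76}, {'centre': [0.4806, 0.2541, 0.0196], 'score': 0.74}]
side [{'centre': [0.449, -0.1214, -0.0001], 'score': 0.9}, {'centre': [0.5779, -0.2484, -0.0009], 'score': 0.62}]
```

View pics/m2.png

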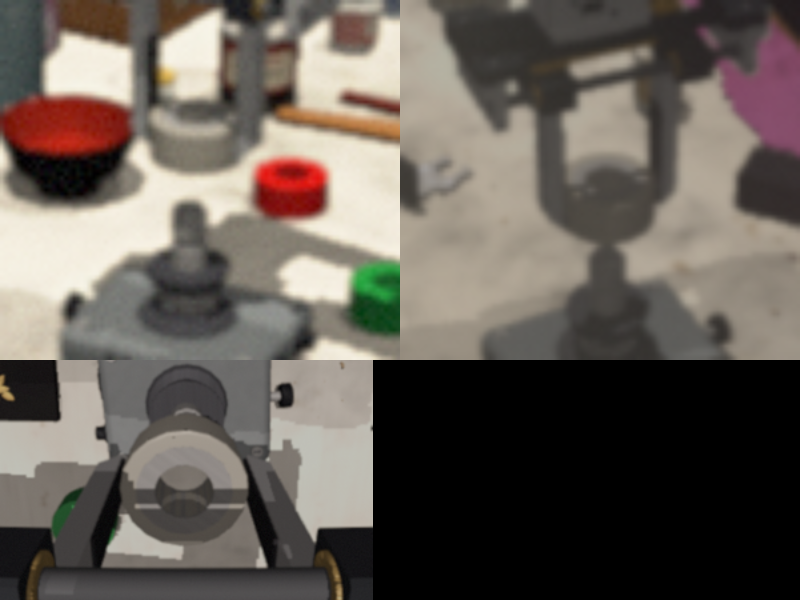

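The wheel hangs level in the grip, above and slightly behind the spindle. In the wrist view its bore is at (257,247) and the flange at (260,182). I check the axes by overlaying projected circles.

```bash
cat > ov.py <<'E'
from h import *
import h
def model_at(tp,rot_now_tp):  # wrist camera model translated to another tcp position (same orientation)
    pass
E
python3 - <<'E'
from h import *
import h
np.set_printoptions(precision=4,suppress=True)
base=cam('wrist'); o=robot.get_obs()
K,k1,Rm,t=base; C=-Rm.T@t; print('cam-tcp',C-o['tool_pos'])
off=C-np.array([.540,-.0052,.355])
def use(tcp): 
    c=np.array(tcp)+off; h.cam=lambda n:(K,k1,Rm,-Rm@c)
def draw(f,box,s,circs):
    x,y,w,hh=box; b=cv2.resize(cv2.imread('pics/'+f)[y:y+hh,x:x+w],None,fx=s,fy=s,interpolation=cv2.INTER_CUBIC)
    b=cv2.convertScaleAbs(b,alpha=1.5)
    for cx,cy,z,r,col in circs:
        P=[(proj('wrist',[cx+r*np.cos(a),cy+r*np.sin(a),z])-[x,y]+.5)*s for a in np.linspace(0,2*np.pi,90)]
        cv2.polylines(b,[np.array(P).round().astype(np.int32)],True,col,1)
    return b
use([.55,0,.405]); sx,sy=.541,-.002
a=draw('w0.png',(205,135,90,90),4.4,[(sx,sy,.074,.0275,(0,255,0)),(sx,sy,.1135,.012,(0,0,255)),(sx,sy,.1135,.010,(0,0,255))])
use([.54,-.0052,.355]); wx,wy=.54,-.0052
c=draw('w2.png',(200,145,120,120),3.3,[(sx,sy,.074,.0275,(0,255,0)),(wx,wy,.177,.03,(0,0,255)),(wx,wy,.177,.01375,(255,0,0)),(wx,wy,.149,.03,(255,255,0))])
cv2.imwrite('pics/m3.png',np.hstack([a,c]))
E
```

```text
cam-tcp [ 0.0006  0.0831 -0.0202]
```

View pics/m3.png

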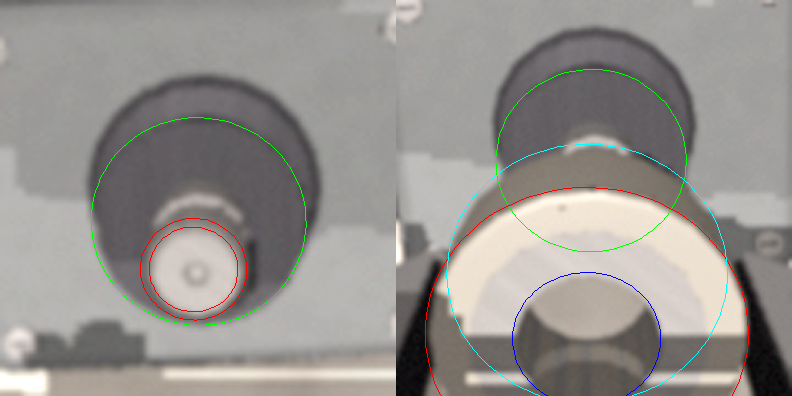

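The spindle end fits at about (0.5412, -0.0026, 0.1135), and the wheel is centred in the grip. I shift by 2.6 and 1.2 mm and lower it slowly.

Request:
{"fn": "play_rows", "kwargs": {"translation": [[0.065, 0.03, 0.3], [0, 0, 0.3], [0, 0, 0.15], [0, 0, 0.1], [0, 0, 0.1], [0, 0, 0.05], [0, 0, 0]], "twist": [[0, 0, 0], [0, 0, 0], [0, 0, 0], [0, 0, 0], [0, 0, 0], [0, 0, 0], [0, 0, 0]], "gripper": [-1, -1, -1, -1, -1, -1, -1]}}

```text
time: 6.0
tool_pos: [0.5412, -0.0026, 0.3145]
ee_rot: [-3.141, -0.0, 1.571]
wrist_force: [0.2, 0.5, -1.5]
width: 0.0603
finger_force: 30.0
```

Request:
{"fn": "play_rows", "kwargs": {"translation": [[0, 0, 0.1], [0, 0, 0.1], [0, 0, 0.1], [0, 0, 0.1], [0, 0, 0]], "twist": [[0, 0, 0], [0, 0, 0], [0, 0, 0], [0, 0, 0], [0, 0, 0]], "gripper": [-1, -1, -1, -1, -1]}}

```text
time: 6.5
tool_pos: [0.541, -0.0026, 0.2977]
ee_rot: [-3.14, -0.0, 1.571]
wrist_force: [0.4, 0.7, -1.5]
width: 0.0601
finger_force: 30.0
```

Request:
{"fn": "play_rows", "kwargs": {"translation": [[0, 0, 0.15], [0, 0, 0.12], [0, 0, 0.1], [0, 0, 0.07], [0, 0, 0.03], [0, 0, 0.02], [0, 0, 0]], "twist": [[0, 0, 0], [0, 0, 0], [0, 0, 0], [0, 0, 0], [0, 0, 0], [0, 0, 0], [0, 0, 0]], "gripper": [-1, -1, -1, -1, -1, -1, -1]}}

```text
time: 7.2
tool_pos: [0.5413, -0.0026, 0.2796]
ee_rot: [3.141, 0.0, 1.571]
wrist_force: [-1.2, -0.0, 0.1]
width: 0.0599
finger_force: 30.0
```

The flange now takes the weight of the wheel. I release it and rise.

Request:
{"fn": "play_rows", "kwargs": {"translation": [[0, 0, 0], [0, 0, 0], [0, 0, 0], [0, 0, 0], [0, 0, 0], [0, 0, -0.3], [0, 0, -0.8], [0, 0, -0.9]], "twist": [[0, 0, 0], [0, 0, 0], [0, 0, 0], [0, 0, 0], [0, 0, 0], [0, 0, 0], [0, 0, 0], [0, 0, 0]], "gripper": [1, 1, 1, 1, 1, 1, 1, 1]}}

```text
time: 8.0
tool_pos: [0.5409, -0.0026, 0.3594]
ee_rot: [-3.139, -0.0, 1.571]
wrist_force: [1.0, -1.2, 0.7]
width: 0.0943
finger_force: 0.0
```

Request:
{"fn": "play_rows", "kwargs": {"translation": [[0.6, -0.1, 0], [0.9, -0.15, 0], [0.9, -0.15, 0], [0.9, -0.15, 0], [0.9, -0.15, 0], [0.9, -0.15, 0.1], [0.8, -0.15, 0.2], [0.4, -0.15, 0.2]], "twist": [[0, 0, 0], [0, 0, 0], [0, 0, 0], [0, 0, 0], [0, 0, 0], [0, 0, 0], [0, 0, 0], [0, 0, 0]], "gripper": [1, 1, 1, 1, 1, 1, 1, 1]}}

```text
time: 8.8
tool_pos: [0.4947, 0.2518, 0.3402]
ee_rot: [3.14, -0.002, 1.573]
wrist_force: [0.5, 0.3, -0.2]
width: 0.0941
finger_force: 0.0
```

Request:
{"fn": "play_rows", "kwargs": {"translation": [[0, 0, 0], [0, 0, 0]], "twist": [[0, 0, 0], [0, 0, 0]], "gripper": [1, 1]}}

```text
time: 9.0
tool_pos: [0.4953, 0.2493, 0.3398]
ee_rot: [3.141, 0.001, 1.571]
wrist_force: [-0.4, -1.0, -0.5]
width: 0.0941
finger_force: 0.0
```

```bash
python3 - <<'E'
from h import *
np.set_printoptions(precision=4,suppress=True)
im=snap('wrist','w3.png'); o=robot.get_obs(); print(o['time'],o['tool_pos'],o['ee_rot'],o['wrist_force'])
for k in ('clip_grip','clip_seat','clip'):
    print(k,[(np.round(d['centre'],4).tolist(),round(d['score'],2),proj('wrist',d['centre']).round().tolist()) for d in robot.spot_point(k,'wrist')][:3])
a=snap('scene','s3.png')
for k in ('wheel','wheel_mid'): print(k,[d['centre'] for d in robot.spot_point(k,'scene') if d['centre'][2]>.05])
C=(205,130,110,110)
x,y,w,hh=C
b=cv2.resize(im[y:y+hh,x:x+w],None,fx=5,fy=5,interpolation=cv2.INTER_CUBIC)
c=cv2.resize(a[165:235,230:300],(245,245),interpolation=cv2.INTER_CUBIC)
z=np.zeros((550,800,3),np.uint8); z[:,:550]=b; z[:245,555:]=c
cv2.imwrite('pics/m4.png',z[:,:,::-1])
E
```

```text
9.05 [0.4955 0.2488 0.34  ] [3.1402 0.0003 1.5703] [-0.5274 -0.5692  0.7252]
clip_grip [([0.4834, 0.2486, 0.0199], 0.63, [246.0, 187.0])]
clip_seat [([0.525, 0.2675, 0.0046], 0.78, [283.0, 167.0])]
clip [([0.5211, 0.2725, -0.0027], 0.67, [279.0, 161.0]), ([0.7414, 0.1404, -0.0033], 0.19, [444.0, 261.0])]
wheel [[0.5418, 0.0006, 0.0718]]
wheel_mid [[0.5388, -0.0038, 0.0913]]
```

View pics/m4.png

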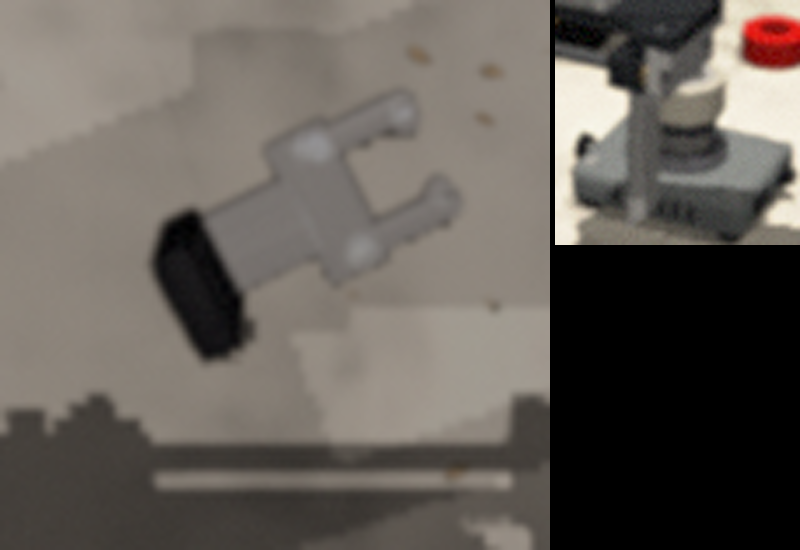

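The clip lies with its grip block at px (245,187) and its lips at (285.4,152) and (293.6,169.4). The inset shows the wheel resting level on the flange. I compute the clip's pose.

```bash
python3 - <<'E'
from h import *
np.set_printoptions(precision=4,suppress=True)
P=lambda u,v,z:atz('wrist',(205+u/5-.4,130+v/5-.4),z)[:2]
l1,l2=P(402,110,.005),P(443,197,.005); d=l2-l1; print(l1,l2,np.linalg.norm(d))
ax=np.array([-d[1],d[0]]); ax/=np.linalg.norm(ax); print('lipyaw',np.degrees(np.arctan2(ax[1],ax[0])))
for a,b in (((210,215),(280,180)),((245,290),(320,257))):
    e=P(*b,.005)-P(*a,.005); print('neck yaw',np.degrees(np.arctan2(e[1],e[0])))
m=(l1+l2)/2; 
for yaw in (24,26,28):
    u=np.array([np.cos(np.radians(yaw)),np.sin(np.radians(yaw))]); print(yaw,'seat',m-.0075*u,'grip',m-.0555*u)
# overlay
for nm,(x,y,z) in dict(seat=(0,0,.005)).items(): pass
yaw=np.radians(26);u=np.array([np.cos(yaw),np.sin(yaw)]);v=np.array([-u[1],u[0]]);s=m-.0075*u
b=cv2.imread('pics/m4.png')[:,:550].copy()
def poly(pts,z,col):
    q=[(proj('wrist',[*(s+x*u+y*v),z])-[205,130]+.4)*5 for x,y in pts]; cv2.polylines(b,[np.array(q).round().astype(np.int32)],True,col,1)
blk=[(-.053,-.013),(-.043,-.013),(-.043,.013),(-.053,.013)]
poly(blk,.038,(0,255,0));poly(blk,0,(255,0,0));poly([(-.043,-.01),(-.02,-.01),(-.02,.01),(-.043,.01)],.005,(0,0,255))
for sg in(1,-1): poly([(.0075+.0035*np.cos(a),sg*.0092+.0035*np.sin(a)) for a in np.linspace(0,6.28,30)],.005,(0,255,255))
cv2.imwrite('pics/m5.png',b)
E
```

```text
[0.5262 0.2852] [0.5359 0.2656] 0.021842230379907793
lipyaw 26.434691207901594
neck yaw 26.977558420355283
neck yaw 24.533780128190386
24 seat [0.5242 0.2723] grip [0.4803 0.2528]
26 seat [0.5243 0.2721] grip [0.4812 0.251 ]
28 seat [0.5244 0.2719] grip [0.482  0.2493]
```

View pics/m5.png

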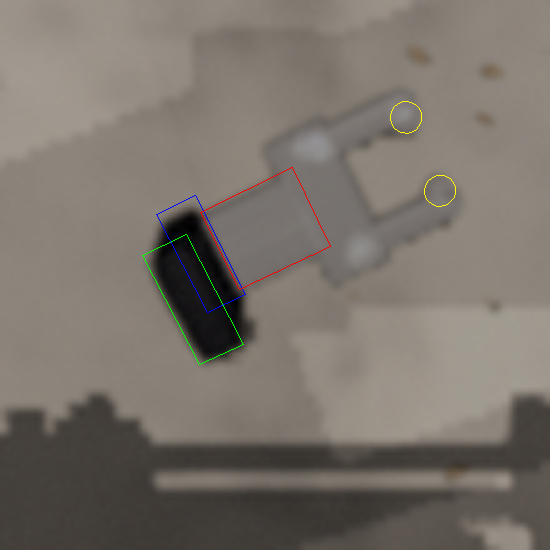

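The outline fits within about 1–2 mm, with yaw about 26.5° and the grip block at about (0.482, 0.251). I shift, turn, descend and grip.

Request:
{"fn": "play_rows", "kwargs": {"translation": [[0.04, -0.34, 0], [0, 0, 0], [0, 0, 0], [0, 0, 0], [0, 0, 0], [0, 0, 0], [0, 0, 0.6], [0, 0, 0.8]], "twist": [[0, 0, 0], [0, 0, -0.925], [0, 0, -0.925], [0, 0, -0.925], [0, 0, -0.925], [0, 0, -0.925], [0, 0, 0], [0, 0, 0]], "gripper": [1, 1, 1, 1, 1, 1, 1, 1]}}

```text
time: 10.15
tool_pos: [0.4815, 0.2513, 0.285]
ee_rot: [3.136, 0.0, 2.034]
wrist_force: [-0.1, -0.5, -1.2]
width: 0.0941
finger_force: 0.0
```

Request:
{"fn": "play_rows", "kwargs": {"translation": [[0, 0, 0.8], [0, 0, 0.6], [0, 0, 0.37], [0, 0, 0.1], [0, 0, 0], [0, 0, 0]], "twist": [[0, 0, 0], [0, 0, 0], [0, 0, 0], [0, 0, 0], [0, 0, 0], [0, 0, 0]], "gripper": [1, 1, 1, 1, 1, 1]}}

```text
time: 10.75
tool_pos: [0.4821, 0.2513, 0.2099]
ee_rot: [3.139, 0.0, 2.033]
wrist_force: [-0.3, -0.4, 0.0]
width: 0.0941
finger_force: 0.0
```

Request:
{"fn": "play_rows", "kwargs": {"translation": [[0, 0, 0], [0, 0, 0], [0, 0, 0], [0, 0, 0], [0, 0, 0], [0, 0, 0], [0, 0, 0], [0, 0, 0]], "twist": [[0, 0, 0], [0, 0, 0], [0, 0, 0], [0, 0, 0], [0, 0, 0], [0, 0, 0], [0, 0, 0], [0, 0, 0]], "gripper": [-1, -1, -1, -1, -1, -1, -1, -1]}}

```text
time: 11.55
tool_pos: [0.4816, 0.251, 0.2082]
ee_rot: [-3.142, 0.0, 2.033]
wrist_force: [-1.0, 0.1, -0.5]
width: 0.0332
finger_force: 0.0
```

Request:
{"fn": "play_rows", "kwargs": {"translation": [[0, 0, 0], [0, 0, 0], [0, 0, 0], [0, 0, 0], [0, 0, 0], [0, 0, 0]], "twist": [[0, 0, 0], [0, 0, 0], [0, 0, 0], [0, 0, 0], [0, 0, 0], [0, 0, 0]], "gripper": [-1, -1, -1, -1, -1, -1]}}

```text
time: 12.15
tool_pos: [0.4816, 0.251, 0.2083]
ee_rot: [3.142, 0.0, 2.033]
wrist_force: [-0.4, -1.1, -0.6]
width: 0.0094
finger_force: 30.0
```

The clip is gripped, with the opening at 9.4 mm. I lift it, turn back to the start yaw and carry it to the polisher.

Request:
{"fn": "play_rows", "kwargs": {"translation": [[0, 0, -0.4], [0, 0, -0.75], [0, 0, -0.85], [0, 0, -0.9], [0, 0, -0.85], [0, 0, 0], [0, 0, 0], [0, 0, 0]], "twist": [[0, 0, 0], [0, 0, 0], [0, 0, 0.925], [0, 0, 0.925], [0, 0, 0.925], [0, 0, 0.925], [0, 0, 0.925], [0, 0, 0]], "gripper": [-1, -1, -1, -1, -1, -1, -1, -1]}}

```text
time: 12.95
tool_pos: [0.4815, 0.2509, 0.3585]
ee_rot: [3.141, -0.0, 1.571]
wrist_force: [-0.2, 0.0, -0.7]
width: 0.0097
finger_force: 30.0
```

Request:
{"fn": "play_rows", "kwargs": {"translation": [[-0.5, -0.05, 0], [-0.9, -0.06, 0], [-0.9, -0.06, 0], [-0.9, -0.06, 0], [-0.9, -0.06, 0], [-0.9, -0.06, 0], [-0.9, -0.06, 0], [-0.44, -0.06, 0]], "twist": [[0, 0, 0], [0, 0, 0], [0, 0, 0], [0, 0, 0], [0, 0, 0], [0, 0, 0], [0, 0, 0], [0, 0, 0]], "gripper": [-1, -1, -1, -1, -1, -1, -1, -1]}}

```text
time: 13.75
tool_pos: [0.4624, -0.0049, 0.3578]
ee_rot: [-3.141, 0.001, 1.57]
wrist_force: [0.7, 0.2, -0.0]
width: 0.01
finger_force: 30.0
```

Request:
{"fn": "play_rows", "kwargs": {"translation": [[0, 0, 0], [0, 0, 0], [0, 0, 0]], "twist": [[0, 0, 0], [0, 0, 0], [0, 0, 0]], "gripper": [-1, -1, -1]}}

```text
time: 14.05
tool_pos: [0.4629, -0.0018, 0.3581]
ee_rot: [-3.141, -0.001, 1.573]
wrist_force: [-0.2, -0.7, -1.5]
width: 0.0101
finger_force: 30.0
```

```bash
python3 - <<'E'
from h import *
np.set_printoptions(precision=4,suppress=True)
im=snap('wrist','w4.png'); o=robot.get_obs(); print(o['time'],o['tool_pos'],o['ee_rot'],o['wrist_force'],o['wrist_torque'],o['width'])
T=np.array([.4632,-.0026,.358]); x,y,w,hh=190,90,180,135;S=4.4
b=cv2.resize(im[y:y+hh,x:x+w,::-1],None,fx=S,fy=S,interpolation=cv2.INTER_CUBIC)
def poly(pts,z,col):
    q=[(proj('wrist',[px,py,z])-[x,y]+.5)*S for px,py in pts]; cv2.polylines(b,[np.array(q).round().astype(np.int32)],True,col,1)
s=T[:2]+[.048,0]; a=np.linspace(0,6.28,60)
for sg in(1,-1): poly([(s[0]+.0075+.0035*np.cos(t),s[1]+sg*.0092+.0035*np.sin(t)) for t in a],T[2]-.203,(0,255,255))
poly([(.5412+.010*np.cos(t),-.0026+.010*np.sin(t)) for t in a],.1135,(0,0,255))
poly([(.5412+.03*np.cos(t),-.0026+.03*np.sin(t)) for t in a],.102,(0,255,0))
cv2.imwrite('pics/m6.png',b)
E
```

```text
14.1 [ 0.4629 -0.0017  0.3581] [-3.1413 -0.0005  1.5728] [-0.2811 -0.7384 -0.8648] [-0.008  -0.0121 -0.0523] 0.00949632836132735
```

View pics/m6.png

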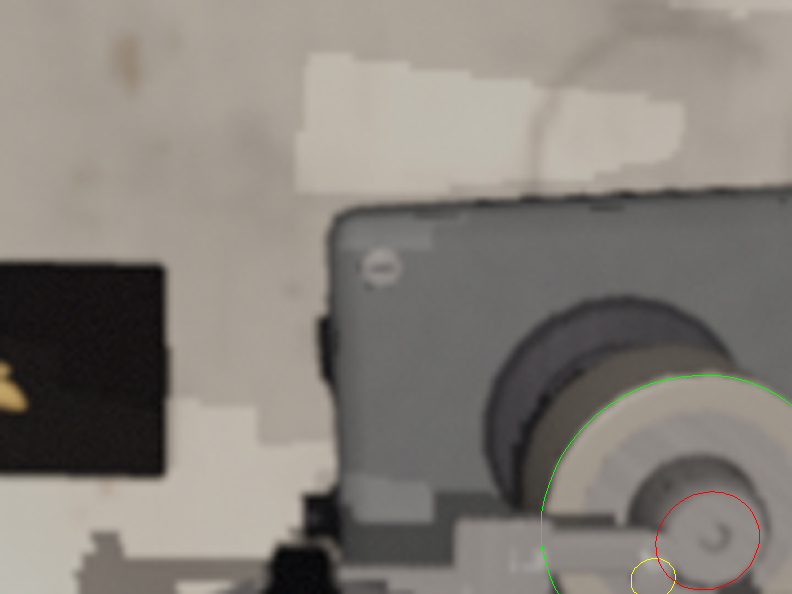

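The tile and the polisher are in view, and the wheel and spindle overlays fit at crop (705,470) and (708,540). The crop cut off the clip's second arm, so I measure the arm edges numerically, without viewing.

```bash
python3 - <<'E'
from h import *
np.set_printoptions(precision=1,suppress=True,linewidth=200)
g=cv2.cvtColor(cv2.imread('pics/w4.png'),cv2.COLOR_BGR2GRAY).astype(int)
for dx in (-.014,-.004,.003,.0075):
    uv=[proj('wrist',[.4632+.048+dx,-.0026+dy,.155]) for dy in (.018,.0127,.0092,.0057,0,-.0057,-.0092,-.0127,-.018)]
    print(dx,np.array(uv).T)
    c=int(round(uv[2][0])); print(c,'rows205-275',g[200:280,c-1:c+2].mean(1).round().astype(int))
E
```

```text
-0.014 [[307.6 307.2 306.9 306.7 306.2 305.8 305.5 305.2 304.8]
 [209.  216.3 221.  225.7 233.2 240.6 245.1 249.5 256.1]]
307 rows205-275 [ 37  35  33  32  35  43  59  83 119 140 140 139 138 139 141 143 143 144 149 147 141 139 139 139 139 139 139 140 136 114  84  74  72  70  69  69  69  70  69  70  69  69  69  69  69  70  69  69  69
  69  70  69  69  73  90 111 119 119 119 119 119 119 119 119 119 119 119 118 118 118 118 117 117 117 118 108  60  19  18  21]
-0.004 [[322.2 321.7 321.3 321.  320.4 319.9 319.5 319.2 318.7]
 [209.  216.3 221.  225.7 233.2 240.6 245.1 249.5 256.1]]
321 rows205-275 [152 151 151 150 149 145 124  87  72  80 102 126 138 140 138 137 136 136 135 131 138 149 150 150 150 147 139 118  94  76  72  97 118 135 143 145 145 144 145 146 141 108  69  63  68  69  68  84 121
 135 136 130 122 119 118 118 117 117 117 117 117 118 118 117 137 176 187 187 187 187 187 187 189 189 188 173 102  23  18  19]
0.003 [[332.4 331.8 331.4 331.  330.3 329.7 329.3 328.9 328.3]
 [209.1 216.3 221.  225.7 233.2 240.6 245.1 249.5 256.1]]
331 rows205-275 [137 137 138 138 136 131 126 121 111  98 105 126 138 140 138 136 136 136 135 129 128 131 133 135 135 138 137 114  84  75  75  76  75  76  84 101 108 103  90  75  65  59  60  65  68  69  67  87 127
 138 136 129 120 117 116 117 117 117 117 117 118 118 118 118 118 142 181 188 187 187 187 187 188 189 188 169  97  23  19  21]
0.0075 [[338.9 338.3 337.8 337.4 336.7 336.  335.6 335.1 334.5]
 [209.1 216.3 221.  225.7 233.2 240.6 245.  249.5 256. ]]
338 rows205-275 [ 76  75  76  75  77  78  79  79  79  77  89 122 142 145 143 146 156 163 162 154 144 140 139 138 136 136 130 105  74  67  73  76  76  75  75  84 105 106  94  80  75  74  73  72  72  71  70  89 128
 138 135 126 118 118 118 118 118 119 118 118 119 118 118 124 142 166 186 189 189 189 188 189 189 189 187 164  93  22  18  19]
```

```bash
python3 - <<'E'
from h import *
g=cv2.cvtColor(cv2.imread('pics/w4.png'),cv2.COLOR_BGR2GRAY).astype(float)
s=g[196:286:2,262:372]
ch=" .:-=+*#%@"
for i,r in enumerate(s): print(196+2*i,''.join(ch[int(min(v,199)//20)] for v in r))
r=[np.round(d['centre'],4).tolist() for k in('clip_seat','clip_grip') for _ in range(3) for d in robot.spot_point(k,'wrist')[:1]];print(r)
# fingertip projections
for dx in(-.0305,-.043): print([proj('wrist',[.5112+dx,-.0026+dy,.159]).round().tolist() for dy in(.008,-.008)],[proj('wrist',[.5112+dx,-.0026+dy,.2]).round().tolist() for dy in(.008,-.008)])
E
```

```text
196 %%%%*=====++++++++++++++++++++++++++++=-::-::..:------+##########****#####**+===============---=+***####***###
198 %%%#+==++++++++++++++++++++++++++++++++=:::::..:-----=*#########*******##*+==--================--=+****#######
200 %#*=--=++++**************++++++++++++++=-::::..:-----+###########********=-------===+++++++++++====+******####
202 --:.:-=++++**************+=-------------=-::...::---=*#######***####***+=-----====+++************+==+******###
204 .....--=+++***************=----------------:...:::--+#########***#####*=-----===+++****#####*******+=+**#****#
206 ..  .::-=++***************=------------------::----=+********++++++***+-:----==++***###***######****+++*###***
208 ..  ..:--==+++++++++++++++=----=+++++++++++++**++++++=-------------=+*=-:----==+****#####*****#####**++*##*###
210      .:------------------------+******####**###******++++++++++++++++++++++====+*#####**##**++***###**+**#####
212 :--:..:------------------------+******####*********************************###****###*******++**#**#**+**#####
214 .:-=-::------------------------+******###**###***####********
[... 3666 characters left out ...]
.. ..   .              .    .     .  .:*%@@@@@@@@@@@@@@@@@@@@@@
280 -:--:.   .:-----:.    .... .  ... .... ..  . . ... ...... ... ..   .. ..   .. .. .... :+%@@@@@@@@@@@@@@@@@@@@@
282 --:--:.   ::----:.   . .  ..........       ......  ...   . ..  ....    .  ..   . .. .  :*%@@@@@@@@@@@@@@@@@@@@
284 --:-=-....:-===-:. .. ..  ... ..    .. . ..   ...    .  ... ...  .......   . ..... .    :+%@@@@@@@@@@@@@@@@@@@
[[0.5109, -0.0032, 0.154], [0.5109, -0.0032, 0.154], [0.5109, -0.0032, 0.154], [0.4626, -0.0053, 0.1696], [0.4626, -0.0053, 0.1696], [0.4626, -0.0053, 0.1696]]
[[283.0, 224.0], [283.0, 245.0]] [[290.0, 254.0], [289.0, 279.0]]
[[265.0, 224.0], [265.0, 245.0]] [[267.0, 254.0], [266.0, 279.0]]
```

Along the approach axis the network's clip_seat (0.5109, -0.0032) agrees with where it should be, (0.5112, -0.0026). I have viewed all 10 pictures, so I continue by feel. I lower to just above the wheel, then touch the plain spindle lightly to find the lateral offset.

Request:
{"fn": "play_rows", "kwargs": {"translation": [[0, 0, 0.3], [0, 0, 0.4], [0, 0, 0.24], [0, 0, 0.1], [0, 0, 0.1], [0, 0, 0], [0, 0.1, 0], [0, 0.1, 0]], "twist": [[0, 0, 0], [0, 0, 0], [0, 0, 0], [0, 0, 0], [0, 0, 0], [0, 0, 0], [0, 0, 0], [0, 0, 0]], "gripper": [-1, -1, -1, -1, -1, -1, -1, -1]}}

```text
time: 15.2
tool_pos: [0.4713, -0.0027, 0.3134]
ee_rot: [3.14, 0.0, 1.571]
wrist_force: [-0.7, -0.6, -1.0]
width: 0.0099
finger_force: 30.0
```

```bash
cat > feel.py <<'E'
from h import *
np.set_printoptions(precision=4,suppress=True)
L=[]
for i in range(5):
    robot.snapshot('scene'); o=robot.get_obs(); L.append(np.r_[o['tool_pos'],o['wrist_force'],o['wrist_torque']])
L=np.array(L); m=L.mean(0); print(round(o['time'],2),'pos',m[:3],'F',m[3:6].round(2),'sd',L[:,3:6].std(0).round(2),'T',m[6:].round(3),'seatdist mm',(541.2-48-1000*m[0]).round(2),'underside',(1000*m[2]-208).round(2),'w',round(o['width'],4))
E
python3 feel.py
```

```text
15.45 pos [ 0.4713 -0.0026  0.3131] F [-0.25  0.05 -0.56] sd [0.52 0.54 0.34] T [ 0.001 -0.002  0.006] seatdist mm 21.91 underside 105.11 w 0.0102
```

Request:
{"fn": "play_rows", "kwargs": {"translation": [[0, 0.025, 0], [0, 0.025, 0], [0, 0, 0]], "twist": [[0, 0, 0], [0, 0, 0], [0, 0, 0]], "gripper": [-1, -1, -1]}}

```text
time: 15.75
tool_pos: [0.4728, -0.0026, 0.3126]
ee_rot: [-3.141, -0.0, 1.571]
wrist_force: [-0.3, 0.9, 0.2]
width: 0.0097
finger_force: 30.0
```

```bash
python3 feel.py
```

```text
16.0 pos [ 0.4728 -0.0026  0.3126] F [-0.18  0.4  -0.65] sd [0.6  0.48 0.84] T [0.036 0.087 0.014] seatdist mm 20.44 underside 104.64 w 0.0098
```

Request:
{"fn": "play_rows", "kwargs": {"translation": [[0, 0.025, 0], [0, 0, 0]], "twist": [[0, 0, 0], [0, 0, 0]], "gripper": [-1, -1]}}

```text
time: 16.2
tool_pos: [0.4736, -0.0024, 0.3124]
ee_rot: [-3.14, -0.001, 1.571]
wrist_force: [-2.4, 0.9, -0.7]
width: 0.01
finger_force: 30.0
```

```bash
python3 feel.py
```

```text
16.45 pos [ 0.4736 -0.0024  0.3124] F [-1.33  1.48 -0.93] sd [0.53 0.33 0.37] T [0.247 0.484 0.047] seatdist mm 19.64 underside 104.41 w 0.0098
```

The +y lip touches first, with Fy about half of Fx. That puts the clip about 1 mm too far to -y, so I shift it +1 mm.

Request:
{"fn": "play_rows", "kwargs": {"translation": [[0, -0.05, 0], [0.025, 0, 0], [0, 0.05, 0], [0, 0, 0]], "twist": [[0, 0, 0], [0, 0, 0], [0, 0, 0], [0, 0, 0]], "gripper": [-1, -1, -1, -1]}}

```text
time: 16.85
tool_pos: [0.4738, -0.0015, 0.3127]
ee_rot: [-3.141, -0.0, 1.571]
wrist_force: [-1.4, 1.2, -0.6]
width: 0.01
finger_force: 30.0
```

```bash
python3 feel.py
```

```text
17.1 pos [ 0.4738 -0.0015  0.3127] F [-1.1   0.84 -0.18] sd [0.39 0.21 0.36] T [0.174 0.311 0.031] seatdist mm 19.4 underside 104.65 w 0.0098
```

Request:
{"fn": "play_rows", "kwargs": {"translation": [[0, -0.05, 0], [0.03, 0, 0], [0, 0.07, 0], [0, 0, 0]], "twist": [[0, 0, 0], [0, 0, 0], [0, 0, 0], [0, 0, 0]], "gripper": [-1, -1, -1, -1]}}

```text
time: 17.5
tool_pos: [0.4744, -0.0006, 0.3124]
ee_rot: [-3.139, 0.001, 1.57]
wrist_force: [-3.8, -1.0, -0.4]
width: 0.01
finger_force: 30.0
```

```bash
python3 feel.py
```

```text
17.75 pos [ 0.4743 -0.0006  0.3124] F [-3.85 -1.16 -0.33] sd [0.5  0.26 0.63] T [-0.271  0.718 -0.08 ] seatdist mm 18.88 underside 104.35 w 0.0103
```

Now both lips are in contact, and the centre lies near y = -0.001. The wedge stop puts the home position at a TCP x of about 0.494. I back off 4 mm, centre, and press the wheel down to just above the expected groove height.

Request:
{"fn": "play_rows", "kwargs": {"translation": [[0, -0.1, 0], [-0.015, 0, 0], [0, 0, 0.08], [0, 0, 0.08], [0, 0, 0.08], [0, 0, 0.08], [0, 0, 0]], "twist": [[0, 0, 0], [0, 0, 0], [0, 0, 0], [0, 0, 0], [0, 0, 0], [0, 0, 0], [0, 0, 0]], "gripper": [-1, -1, -1, -1, -1, -1, -1]}}

```text
time: 18.45
tool_pos: [0.4708, -0.001, 0.2998]
ee_rot: [3.141, 0.0, 1.571]
wrist_force: [0.9, 0.4, 2.2]
width: 0.01
finger_force: 30.0
```

```bash
python3 feel.py
```

```text
18.7 pos [ 0.4708 -0.001   0.3002] F [0.99 0.33 1.96] sd [0.28 0.44 0.48] T [ 0.027 -0.274  0.027] seatdist mm 22.43 underside 92.15 w 0.0098
```

Request:
{"fn": "play_rows", "kwargs": {"translation": [[0, 0.05, 0], [0, 0.03, 0], [0, 0.02, 0], [0, 0, 0]], "twist": [[0, 0, 0], [0, 0, 0], [0, 0, 0], [0, 0, 0]], "gripper": [-1, -1, -1, -1]}}

```text
time: 19.1
tool_pos: [0.4746, -0.001, 0.2997]
ee_rot: [-3.141, 0.0, 1.571]
wrist_force: [-0.5, 0.5, 2.4]
width: 0.0102
finger_force: 30.0
```

```bash
python3 feel.py
```

```text
19.35 pos [ 0.4745 -0.001   0.2997] F [-0.71  0.14  1.84] sd [0.27 0.7  0.56] T [ 0.018  0.082 -0.006] seatdist mm 18.68 underside 91.72 w 0.0097
```

Request:
{"fn": "play_rows", "kwargs": {"translation": [[0, 0.025, 0], [0, 0, 0]], "twist": [[0, 0, 0], [0, 0, 0]], "gripper": [-1, -1]}}

```text
time: 19.55
tool_pos: [0.4756, -0.001, 0.2997]
ee_rot: [-3.141, -0.0, 1.571]
wrist_force: [-0.1, 0.7, 1.7]
width: 0.01
finger_force: 30.0
```

```bash
python3 feel.py
```

```text
19.8 pos [ 0.4756 -0.001   0.2997] F [-0.8  -0.17  0.92] sd [0.3  0.82 0.42] T [-0.025  0.141  0.027] seatdist mm 17.63 underside 91.73 w 0.01
```

It goes on past the wedge stop with hardly any force, so it may already be in the groove. I push on gently.

Request:
{"fn": "play_rows", "kwargs": {"translation": [[0, 0.025, 0], [0, 0.015, 0], [0, 0, 0]], "twist": [[0, 0, 0], [0, 0, 0], [0, 0, 0]], "gripper": [-1, -1, -1]}}

```text
time: 20.1
tool_pos: [0.4772, -0.001, 0.2998]
ee_rot: [-3.141, -0.0, 1.571]
wrist_force: [-1.2, -0.4, 0.3]
width: 0.0097
finger_force: 30.0
```

```bash
python3 feel.py
```

```text
20.35 pos [ 0.4772 -0.001   0.2997] F [-0.84 -0.14  0.33] sd [0.49 0.69 0.37] T [-0.019  0.168  0.016] seatdist mm 16.0 underside 91.74 w 0.0097
```

The clip is 3 mm past the wedge stop with low force, so it is in the groove, probably near its upper edge. I lower it 0.5 mm and advance to the core.

Request:
{"fn": "play_rows", "kwargs": {"translation": [[0, 0, 0.012], [0, 0.025, 0], [0, 0.025, 0], [0, 0.025, 0], [0, 0, 0]], "twist": [[0, 0, 0], [0, 0, 0], [0, 0, 0], [0, 0, 0], [0, 0, 0]], "gripper": [-1, -1, -1, -1, -1]}}

```text
time: 20.85
tool_pos: [0.4801, -0.0011, 0.2994]
ee_rot: [-3.141, 0.0, 1.571]
wrist_force: [-3.9, 0.2, 3.0]
width: 0.0099
finger_force: 30.0
```

```bash
python3 feel.py
```

```text
21.1 pos [ 0.4801 -0.001   0.2994] F [-3.17 -0.14  2.91] sd [0.44 0.26 0.25] T [-0.085  0.587 -0.022] seatdist mm 13.14 underside 91.4 w 0.0098
```

The lips have met the core at about 14 mm. Now the firm push, in small steps.

Request:
{"fn": "play_rows", "kwargs": {"translation": [[0, 0.025, 0], [0, 0.02, 0], [0, 0, 0]], "twist": [[0, 0, 0], [0, 0, 0], [0, 0, 0]], "gripper": [-1, -1, -1]}}

```text
time: 21.4
tool_pos: [0.4817, -0.001, 0.2989]
ee_rot: [-3.139, 0.0, 1.571]
wrist_force: [-5.0, 1.1, 2.4]
width: 0.0096
finger_force: 30.0
```

```bash
python3 feel.py
```

```text
21.65 pos [ 0.4816 -0.001   0.2989] F [-4.66 -0.38  2.3 ] sd [0.19 0.57 0.43] T [-0.108  0.924 -0.035] seatdist mm 11.56 underside 90.93 w 0.0098
```

Request:
{"fn": "play_rows", "kwargs": {"translation": [[0, 0.025, 0], [0, 0.025, 0], [0, 0, 0]], "twist": [[0, 0, 0], [0, 0, 0], [0, 0, 0]], "gripper": [-1, -1, -1]}}

```text
time: 21.95
tool_pos: [0.4837, -0.001, 0.2988]
ee_rot: [-3.139, -0.0, 1.571]
wrist_force: [-3.8, 0.1, 0.8]
width: 0.0096
finger_force: 30.0
```

```bash
python3 feel.py
```

```text
22.2 pos [ 0.4837 -0.001   0.2989] F [-4.93 -0.42  1.77] sd [0.39 0.76 0.34] T [-0.1    0.956 -0.029] seatdist mm 9.5 underside 90.91 w 0.0098
```

Request:
{"fn": "play_rows", "kwargs": {"translation": [[0, 0.025, 0], [0, 0.025, 0], [0, 0.025, 0], [0, 0.025, 0], [0, 0, 0]], "twist": [[0, 0, 0], [0, 0, 0], [0, 0, 0], [0, 0, 0], [0, 0, 0]], "gripper": [-1, -1, -1, -1, -1]}}

```text
time: 22.7
tool_pos: [0.4888, -0.001, 0.2996]
ee_rot: [3.138, 0.0, 1.571]
wrist_force: [1.7, -0.6, -1.3]
width: 0.0099
finger_force: 30.0
```

```bash
python3 feel.py
```

```text
22.95 pos [ 0.4888 -0.001   0.2996] F [ 3.34 -0.44 -1.84] sd [0.95 0.39 0.55] T [-0.086 -0.56  -0.036] seatdist mm 4.43 underside 91.61 w 0.0099
```

The lips have snapped past the core and now pull forward. I follow them home.

Request:
{"fn": "play_rows", "kwargs": {"translation": [[0, 0.025, 0], [0, 0.025, 0], [0, 0.025, 0], [0, 0.025, 0], [0, 0, 0]], "twist": [[0, 0, 0], [0, 0, 0], [0, 0, 0], [0, 0, 0], [0, 0, 0]], "gripper": [-1, -1, -1, -1, -1]}}

```text
time: 23.45
tool_pos: [0.492, -0.001, 0.2997]
ee_rot: [3.142, 0.0, 1.571]
wrist_force: [-0.1, -0.6, 3.1]
width: 0.0097
finger_force: 30.0
```

```bash
python3 feel.py
```

```text
23.7 pos [ 0.492  -0.001   0.2996] F [ 0.06 -0.07  2.08] sd [0.38 0.64 0.3 ] T [-0.082  0.012 -0.015] seatdist mm 1.2 underside 91.64 w 0.0099
```

Request:
{"fn": "play_rows", "kwargs": {"translation": [[0, 0.025, 0], [0, 0.025, 0], [0, 0, 0]], "twist": [[0, 0, 0], [0, 0, 0], [0, 0, 0]], "gripper": [-1, -1, -1]}}

```text
time: 24.0
tool_pos: [0.494, -0.0009, 0.2993]
ee_rot: [-3.141, -0.0, 1.571]
wrist_force: [-1.6, -0.7, 2.0]
width: 0.0098
finger_force: 30.0
```

```bash
python3 feel.py
```

```text
24.25 pos [ 0.4939 -0.0009  0.2993] F [-1.45  0.04  2.25] sd [0.49 0.56 0.28] T [ 0.032  0.197 -0.009] seatdist mm -0.72 underside 91.28 w 0.0099
```

Request:
{"fn": "play_rows", "kwargs": {"translation": [[0, 0.025, 0], [0, 0.015, 0], [0, 0, 0]], "twist": [[0, 0, 0], [0, 0, 0], [0, 0, 0]], "gripper": [-1, -1, -1]}}

```text
time: 24.55
tool_pos: [0.4948, -0.0009, 0.2989]
ee_rot: [-3.138, -0.0, 1.571]
wrist_force: [-5.4, 0.6, 4.0]
width: 0.0095
finger_force: 30.0
```

```bash
python3 feel.py
```

```text
24.8 pos [ 0.4948 -0.0009  0.2989] F [-5.34  0.22  3.29] sd [0.38 0.27 0.57] T [ 0.035  0.928 -0.013] seatdist mm -1.63 underside 90.94 w 0.0099
```

The clip is against the throat at 5 N, fully home. I ease the command back, open only part way because the spindle is ahead of the front finger, and rise straight up.

Request:
{"fn": "play_rows", "kwargs": {"translation": [[0, -0.02, -0.01], [0, 0, 0], [0, 0, 0], [0, 0, 0], [0, 0, 0], [0, 0, 0], [0, 0, 0], [0, 0, 0]], "twist": [[0, 0, 0], [0, 0, 0], [0, 0, 0], [0, 0, 0], [0, 0, 0], [0, 0, 0], [0, 0, 0], [0, 0, 0]], "gripper": [-1, -1, -0.45, -0.45, -0.45, -0.45, -0.45, -0.45]}}

```text
time: 25.6
tool_pos: [0.4949, -0.001, 0.2998]
ee_rot: [3.141, 0.0, 1.571]
wrist_force: [-0.0, -0.8, -1.4]
width: 0.0258
finger_force: 0.0
```

```bash
python3 feel.py; python3 -c "
from h import *
robot.snapshot('side')
for n in('scene','side'):
  for k in('clip_seat','clip_grip','wheel'): print(n,k,[np.round(d['centre'],4).tolist() for d in robot.spot_point(k,n)])"
```

```text
25.85 pos [ 0.4948 -0.001   0.2998] F [ 0.09 -0.09 -0.12] sd [0.37 0.51 0.55] T [-0.026  0.011  0.019] seatdist mm -1.64 underside 91.83 w 0.026
scene clip_seat [[0.5402, -0.0054, 0.0967]]
scene clip_grip [[0.4939, 0.0004, 0.1082]]
scene wheel [[0.4455, -0.1231, 0.0003], [0.5763, -0.2526, -0.0012], [0.5439, -0.0013, 0.0639]]
side clip_seat [[0.5447, -0.0008, 0.0932]]
side clip_grip [[0.4918, -0.0006, 0.1116]]
side wheel [[0.5433, -0.0039, 0.0627], [0.4481, -0.1203, -0.0031], [0.5775, -0.2471, -0.0007]]
```

The fingers are free and the clip and wheel stay put. I rise straight up.

Request:
{"fn": "play_rows", "kwargs": {"translation": [[0, 0, -0.2], [0, 0, -0.4], [0, 0, -0.7], [0, 0, -0.9], [0, 0, -0.9], [0, 0, 0], [0, 0, 0], [0, 0, 0]], "twist": [[0, 0, 0], [0, 0, 0], [0, 0, 0], [0, 0, 0], [0, 0, 0], [0, 0, 0], [0, 0, 0], [0, 0, 0]], "gripper": [-0.45, -0.45, -0.45, -0.45, -0.45, -0.45, -0.45, -0.45]}}

```text
time: 27.0
tool_pos: [0.4946, -0.001, 0.4225]
ee_rot: [-3.139, -0.0, 1.571]
wrist_force: [-0.8, 0.1, -0.7]
width: 0.0255
finger_force: 0.0
```

```bash
python3 -c "
from h import *
for n in('scene','side','wrist'):
  robot.snapshot(n)
  for k in('clip_seat','clip_grip','wheel','wheel_mid'): print(n,k,[np.round(d['centre'],4).tolist() for d in robot.spot_point(k,n) if d['centre'][2]>.03])
o=robot.get_obs();print(o['time'],o['tool_pos'],o['wrist_force'])"
```

```text
scene clip_seat [[0.5392, -0.0041, 0.0925]]
scene clip_grip [[0.4944, -0.0006, 0.1077]]
scene wheel [[0.5398, 0.0009, 0.0622]]
scene wheel_mid [[0.5399, -0.0022, 0.0848]]
side clip_seat [[0.5418, -0.0004, 0.0955]]
side clip_grip [[0.4916, 0.003, 0.108]]
side wheel [[0.5447, -0.0066, 0.0642]]
side wheel_mid [[0.5406, -0.003, 0.0798]]
wrist clip_seat [[0.5447, -0.0026, 0.0968]]
wrist clip_grip [[0.4957, -0.0031, 0.1102]]
wrist wheel [[0.5402, -0.007, 0.0635]]
wrist wheel_mid [[0.5433, -0.0006, 0.081], [0.5397, 0.0012, 0.0904], [0.5419, -0.0031, 0.044]]
27.75 [ 0.49479909 -0.00098886  0.4238423 ] [-0.60072638  0.05642054  0.95351221]
```

All three cameras agree. The clip seat averages about (0.542, -0.002, 0.095), on the spindle axis, and the wheel is held down at about 63 mm.

```bash
python3 -c "
from bench import robot
print(robot.close_job())"
```

```text
the job is handed in; nothing more can be done
None
```

The wheel rests on the flange and is held down by the clip, which snapped home in the groove with light forces. The job was handed in at about 28 s; no verdict came back.

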